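# Unbolt a bench fume hood and push its window up to the marker

### The job

The window of the small fume hood is shut and bolted. With the fingertips only, pinching nothing, push the bolt's thumb tab on the right-hand post to the right until the bolt is fully drawn; then push the window up gently from beneath its lip until the top of the lip is level with the tip of the pointer clamped on the left-hand post, and take the hand away: the window is counterweighted and stays where it is left. Do not shift the pointer, and leave everything else in and around the hood standing where it is.

Things in the scene. Friction and masses are not known exactly. Their poses are not given: they have to be found in the camera images.
- hood: white bench fume hood, aluminium front posts, fixed; 260 wide, 135 deep, 345 mm high (pipe stub to 379). Origin on the table under the middle of the window's plane; +x into the hood, away from the robot, +y left; turned about z. Posts 36 mm wide at y = -130..-94 and 94..130, front at x = -12. Fan box from 225 mm up, front x = -20. Counterweights outside, to y = +-156 at x = 56..76
- sash (a joint): height of the window above shut, m: 0 = shut, 0.135 = top stop. Moves straight up and down; counterweighted: a steady push of 2 to 5 N moves it and it stays where it is left. With the bolt shot it cannot rise more than about 2 mm
- lip_front (a point): middle of the front lower edge of the window's pull lip, an aluminium ledge 180 long (hood y = -90..90), 8 thick, standing 36 mm out from the window; 72 mm over the table when shut. Axes as the hood's; moves with the window. Below it is free space: the plinth under the window is 45 mm high with its front at hood x = -14; flat things up to 15 mm high may lie before it
- lip_left_top (a point): top of the lip at its left end, hood x = -18, y = 90, 80 mm over the table when shut (8 mm above lip_front)
- mark (a point): tip of the steel pointer on the black marker clip on the left post, hood x = -22, y = 92; the clip holds by friction at a height that differs each time (the lip must rise 65 to 115 mm to be level with it). The clip is 16 mm high, with a thumb screw to hood x = -34
- bolt (a joint): travel of the locking bolt, m: 0 = shot over the right end of the lip, 0.028 = fully drawn (stop); starts at 0 to 0.004. Drawn by pushing its tab along hood -y (to the right, outwards); friction of about 2 N holds it where it is left
- bolt_tab (a point): centre of the bolt's steel thumb tab, an upright plate 7 mm thick (hood y), 34 mm deep (hood x = -59..-25) and 38 mm high (83 to 121 mm over the table); with the bolt shot it is at hood y = -98, and the top of the shut lip, which ends at hood y = -90, lies 3 mm below the tab's foot. Axes as the hood's; moves with the bolt
- specimen_dish: clear round dish, 53 mm across, 9 mm high, inside the hood; origin at the centre of its underside; leave alone
- oil: small amber bottle with black cap, 28 mm across, 66 mm high, inside the hood; origin under its centre; leave alone
- chamber_in: small steel sample chamber, 28 x 56 x 13 mm, inside the hood; origin under its centre; leave alone
- tissue: flat white and blue packet, 68 x 100 x 9 mm, far left before the hood, near the table's front edge; origin under its centre; leave alone
- objective: microscope objective standing on its thread, 31 mm across, 50 mm high, in front of the hood's right side; origin under its centre; leave alone
- cube: black filter cube, 41 x 38 x 43 mm, between hood and microscope; origin under its centre; leave alone
- driver_key: L-shaped hex key, 33 x 107 x 6 mm, lying before the hood; origin under its centre; leave alone
- pen: marker pen, 14 x 133 x 15 mm, lying before the hood; origin under its centre; leave alone
- mount: black mirror mount, 41 x 48 x 48 mm, before the left side of the hood; origin under its centre; leave alone

How it is judged:
By the outcome, as a careful person would: the job done as asked, in the order asked, and still so for the second after the job is handed in, with the robot touching nothing.
It also fails if it takes over 40 s, if anything falls off the work surface, if the arm or the gripper's body presses on something with over 40 N, if the wrist force passes 120 N, or if a joint passes its speed limit or range.

### The arm

A 6-joint arm with a two-finger parallel gripper is mounted at the origin on a cart in front of the work surface, level with it; the furniture and walls round the work are solid. World frame = base frame: x ahead of the robot, y to its left, z up, the work surface at z = 0. Lengths are in m, angles in rad, forces in N, time in s.
With the tool pointing down it reaches from about 0.425 to 0.95 m from the base axis. Payload 14.7 kg.
Tool frame: the origin (TCP) lies midway between the tips of the shut fingers; the grasp point (between the pads) lies 19 mm behind it; z points along the fingers, y is the line along which they close (so a half turn about z gives the same grasp; the last joint's range is limited). The gripper opens to 85 mm and grips with 20 to 120 N. Pads are 22 mm wide; open, the fingers measure 114 mm over their backs; the gripper's body (76 mm by 85 mm) begins 54 mm behind the grasp point. The pads swing forward as they close: fully open they stand 13 mm farther back than shut.
Start: joints at [1.183, 0.48, 1.596, -0, 1.065, -0.047], TCP at [0.217, 0.613, 0.231] pointing down, gripper open.
Joint ranges: [-2.75, 2.75], [-0.82, 2.05], [0.23, 2.67], [-1.56, 4.7], [0.09, 2.69], [-2.92, 2.92]. Speed limits (rad/s): [1.89, 1.89, 2.39, 3.01, 3.01, 3.01].

### API

Orientations are given as a rotation vector (axis times angle).
In Python, from rig import r, jaws, camera, calibration, nets gives the robot as it stands. Calls block until the motion is done:
- r.movep(position, orientation): joint-space move of the TCP to a pose.
- r.line_to(position, frame=None, velocity=0.15, stop_force=None): straight line of the TCP; frame=None keeps the orientation; velocity is the mean speed in m/s. With stop_force (N) it stops when the force on the tool has changed by that much, and returns True; else False.
- r.goto_joints(angles): joint-space move.
- jaws.gripper_to(opening, effort=None): finger opening in m; effort is the grip in N (None keeps the last); returns when the fingers have stopped.
- r.pause(seconds).
- r.ik(position, orientation): joint angles nearest the present ones, or None.
- camera(name): name is "side" or "top" or "wrist"; returns the picture (400x640x3 uint8, blue, green, red); there is no depth.
- calibration(name): a dict with "K" (3x3 intrinsics, pixels), "R" (3x3) and "t" (3): a world point X has camera coordinates R X + t. Camera axes: x right, y down, z forward; pixel columns grow to the right and rows downward; lengths in m; the calibration is good to about 2 mm. The wrist camera is an equidistant fisheye: a pixel r from the principal point sees the ray r / f radians off the axis. A picture is of the moment at which its call begins: read the wrist's pose just before it. calibration takes no time and is no camera call; for the wrist camera it gives the pose at the moment of the call.
A pose or a line that the arm cannot do raises r.MotionError and nothing moves.
- r.sign_off(): hands the job in; it is judged then, once.
Trained networks look in the newest picture that a camera, given by its name, has taken for a name from the list of things; names that differ only in an ending like _2 or _b are one class to them, and where a whole thing is asked for, a point or a joint stands for the part that bears it (a point fixed in the world has none). Each returns a list of dicts, best first, with "conf" (0 to 1); they miss things now and then, are a little off and sometimes report something else, mostly with a low value. They report only what shows in the picture. A call takes as long as a camera call.
- nets.trace(camera, name): "pixels" (400x640 bool, what is visible of it) and "box" ([left, top, right, bottom] in pixels, round what is visible of it).
Readings, each from a call of its own:
- r.get_clock(): time.
- r.get_qpos(): joint angles.
- r.get_qd(): joint speeds.
- r.get_joint_torque(): joint torques, N m.
- r.get_tool_pos(): TCP position.
- r.get_tool_rot(): TCP orientation.
- r.get_wrist_force(): force on the tool from outside, world axes, zero at the start.
- r.get_moment(): the same for the moment, N m.
- r.get_gripper_width(): finger opening in m.
- r.get_finger_force(): force on a finger pad.
Only numpy, scipy, OpenCV 4.12 (cv2) and the standard library are available. Lean on these libraries where they do the work, as an engineer would, in place of code of your own. Each camera call takes 0.05 s, during which the arm holds its last target. There are 200 camera calls.

## Working session

There is one attempt and no reset: what is moved stays moved. The work goes in short steps, each a Python script; the robot and the scene stay as the last script left them, time stands still between calls to the robot, and variables do not carry over. Pictures are saved under pics/ and viewed, at most 10 in all, crops included, and the job is handed in when it is done.

```bash
ls; mkdir -p pics
python3 - <<'E'
from rig import r,jaws,camera,calibration,nets
import cv2,numpy as np
for n in("side","top"):
    im=camera(n); cv2.imwrite(f"pics/{n}0.png",im)
    c=calibration(n); print(n,c["K"].tolist(),np.round(c["R"],3).tolist(),np.round(c["t"],3).tolist(), "pos",np.round(-c["R"].T@c["t"],3))
    for k in("hood","sash","lip_front","bolt_tab","mark","objective","mount","pen","cube","driver_key"):
        try:
            d=nets.trace(n,k)
            for e in d[:2]: print(n,k,round(e["conf"],2),e["box"],int(e["pixels"].sum()))
        except Exception as ex: print(n,k,ex)
print(r.get_clock())
E
```

```text
pics
side [[400.5752006190416, 0.0, 321.55870869072237], [0.0, 400.5752006190416, 195.9693945286672], [0.0, 0.0, 1.0]] [[0.55, -0.835, 0.017], [-0.532, -0.366, -0.764], [0.644, 0.411, -0.645]] [-0.252, 0.388, 0.536] pos [-0.001 -0.289  0.647]
side hood 0.75 [249.3, 41.6, 400.0, 237.0] 22736
side sash 0.87 [271.1, 125.5, 352.6, 213.2] 4892
side lip_front 0.68 [270.8, 127.1, 351.9, 214.2] 5002
side bolt_tab 0.47 [336.2, 196.5, 366.7, 216.7] 175
side objective 0.82 [386.0, 281.1, 404.7, 302.3] 293
side mount 0.55 [225.9, 202.0, 256.1, 231.5] 542
side pen 0.64 [314.9, 254.1, 376.6, 283.4] 481
side cube 0.78 [399.5, 251.0, 423.5, 277.7] 488
side cube 0.72 [271.8, 127.9, 352.1, 211.3] 4955
side driver_key 0.46 [279.1, 234.4, 311.2, 259.0] 27
top [[394.43214473002587, 0.0, 319.7171992921058], [0.0, 394.43214473002587, 205.4915516333344], [0.0, 0.0, 1.0]] [[0.009, -0.999, -0.039], [-0.995, -0.005, -0.105], [0.104, 0.04, -0.994]] [0.09, 0.559, 0.933] pos [0.458 0.055 0.99 ]
top sash 0.63 [273.1, 191.6, 351.5, 218.0] 1412
top lip_front 0.94 [272.3, 193.0, 355.2, 217.2] 1449
top bolt_tab 0.59 [348.7, 202.0, 362.1, 217.4] 99
top bolt_tab 0.58 [415.8, 203.3, 433.7, 220.9] 266
top objective 0.53 [420.9, 240.5, 433.2, 252.6] 131
top pen 0.68 [354.5, 237.3, 407.6, 252.0] 288
top cube 0.62 [413.2, 203.8, 431.4, 222.0] 294
top cube 0.61 [276.3, 193.9, 357.7, 220.6] 1409
top driver_key 0.51 [303.1, 236.9, 349.2, 244.5] 51
1.1
```

Run:
```python
import cv2
a=cv2.imread("pics/side0.png")[30:320,200:440]; cv2.imwrite("pics/side0c.png",cv2.resize(a,None,fx=2,fy=2,interpolation=cv2.INTER_CUBIC))
a=cv2.imread("pics/top0.png")[120:300,210:460]; cv2.imwrite("pics/top0c.png",cv2.resize(a,None,fx=3,fy=3,interpolation=cv2.INTER_CUBIC))
```

```text
(no output)
```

View pics/side0c.png

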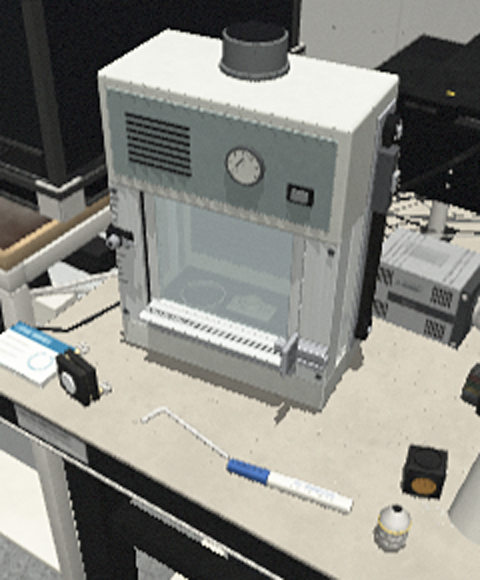

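View pics/top0c.png

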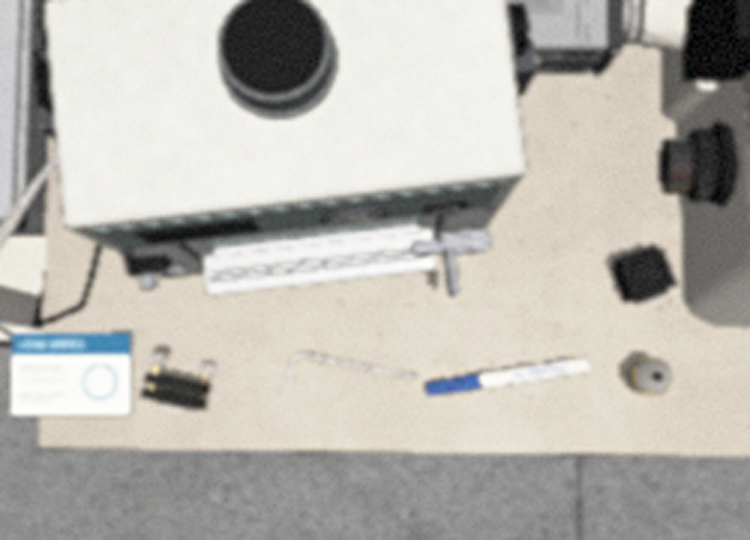

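The side view shows the bolt tab near (344,206), the lip running from about (271,188) to (341,210), and the marker clip near (257,150). The top view shows the hood turned a few degrees, with the pen and key lying in front of it. Next I'll fit the hood pose and check reach.

```bash
cat > h.py <<'E'
import numpy as np,cv2
from scipy.optimize import least_squares
from scipy.spatial.transform import Rotation as Ro
from rig import r,jaws,camera,calibration,nets
def proj(c,X):
    p=np.atleast_2d(X)@c["R"].T+c["t"]; q=p@c["K"].T; return q[:,:2]/q[:,2:]
def projw(c,X):
    p=np.atleast_2d(X)@c["R"].T+c["t"]; n=np.hypot(p[:,0],p[:,1]); th=np.arctan2(n,p[:,2])
    K=c["K"]; s=th/n; return np.c_[K[0,0]*p[:,0]*s+K[0,2],K[1,1]*p[:,1]*s+K[1,2]]
def h2w(H,X):
    c,s=np.cos(H[2]),np.sin(H[2]); X=np.atleast_2d(X)
    return np.c_[H[0]+c*X[:,0]-s*X[:,1],H[1]+s*X[:,0]+c*X[:,1],X[:,2]]
def tool(H,tilt):  # fingers along hood +x, pitched down by tilt, closing axis horizontal
    z=np.array([np.cos(H[2])*np.cos(tilt),np.sin(H[2])*np.cos(tilt),-np.sin(tilt)])
    y=np.array([-np.sin(H[2]),np.cos(H[2]),0]); return [Ro.from_matrix(np.c_[np.cross(s*y,z),s*y,z]).as_rotvec() for s in(1,-1)]
E
cat > fit.py <<'E'
from h import *
S=[((-.02,.13,.345),(100,75)),((-.02,-.13,.345),(345,133)),((.115,-.13,.345),(398,76)),((.115,.13,.345),(168,31)),((-.014,-.13,0),(323,408)),((-.036,.09,.072),(143,320)),((-.02,-.13,.225),(330,243))]
T=[((-.02,.13,.345),(67,228)),((-.02,-.13,.345),(525,172)),((-.036,.09,.072),(208,293))]
cs,ct=calibration("side"),calibration("top")
A=np.array([a for a,_ in S]);a=np.array([b for _,b in S])/2+[200,30]-.25
B=np.array([x for x,_ in T]);b=np.array([x for _,x in T])/3+[210,120]-.33
f=lambda H:np.r_[(proj(cs,h2w(H,A))-a).ravel(),(proj(ct,h2w(H,B))-b).ravel()]
s=least_squares(f,[.6,.1,0],loss="soft_l1");H=s.x
print("H",H,np.round(f(H).reshape(-1,2),1).tolist())
np.save("H.npy",H)
w=calibration("wrist");R=Ro.from_rotvec(r.get_tool_rot()).as_matrix()
C=-w["R"].T@w["t"]
print("wrist cam in tool",R.T@(C-r.get_tool_pos()),(R.T@w["R"].T).round(2).tolist(),w["K"][0],w["K"][1])
for t in(0,.2,.35,.5,.7):
  for i,o in enumerate(tool(H,t)):
    print(t,i,[None if (q:=r.ik(h2w(H,p)[0],o)) is None else np.round(q,2).tolist() for p in((-.03,-.07,.105),(-.025,0,.055),(-.025,0,.17),(-.15,.03,.16))])
E
python3 fit.py
```

```text
H [0.57583518 0.10385717 0.12372237] [[-3.2, -2.2], [3.9, -1.7], [2.1, -1.4], [-0.8, -2.3], [-0.3, 2.5], [-1.5, -1.5], [4.7, 2.9], [-1.6, 0.5], [1.6, 0.5], [-0.4, -1.5]]
wrist cam in tool [ 0.06556341 -0.00044375 -0.14137996] [[0.0, -0.97, -0.26], [1.0, 0.0, -0.0], [0.0, -0.26, 0.97]] [309.70691629   0.         322.14458794] [  0.         309.70691629 200.91970054]
0 0 [[-0.24, 1.64, 2.6, 2.43, 2.55, 0.95], [0.13, 1.7, 2.51, 3.16, 2.63, 1.59], None, None]
0 1 [[-0.24, 1.64, 2.6, 2.43, 2.55, -2.19], [0.13, 1.7, 2.51, 3.16, 2.63, -1.55], None, None]
0.2 0 [None, [0.13, 1.56, 2.63, 3.15, 2.42, 1.58], None, None]
0.2 1 [None, [0.13, 1.56, 2.63, 3.15, 2.42, -1.56], None, None]
0.35 0 [None, None, None, None]
0.35 1 [None, None, None, None]
0.5 0 [None, None, None, None]
0.5 1 [None, None, None, None]
0.7 0 [[-0.13, 0.69, 2.63, 2.92, 1.04, 1.52], [0.13, 0.87, 2.62, 3.15, 1.22, 1.57], [0.13, 0.45, 2.58, 3.15, 0.76, 1.57], None]
0.7 1 [[-0.13, 0.69, 2.63, 2.92, 1.04, -1.62], [0.13, 0.87, 2.62, 3.15, 1.22, -1.57], [0.13, 0.45, 2.58, 3.15, 0.76, -1.57], None]
```

```bash
cat >> h.py <<'E'
def tooly(H,yaw,tilt,s): return tool([0,0,H[2]+yaw],tilt)[s]
E
python3 - <<'E'
from h import *
H=np.load("H.npy")
def test(P,yaw,t,s):
    o=tooly(H,yaw,t,s); Q=[r.ik(h2w(H,p)[0],o) for p in P]
    if any(q is None for q in Q): return None
    Q=np.array(Q); return np.abs(np.diff(Q,axis=0)).max().round(1),Q[:,2].max().round(2),Q[0].round(1).tolist(),Q[-1].round(1).tolist()
L=[(-.026,0,z) for z in(.052,.09,.13,.18)]
B=[(-.036,y,.105) for y in(-.06,-.085,-.12)]
for nm,P,ss in(("lift",L,(1,)),("bolt",B,(1,))):
  for yaw in np.radians([-90,-70,-50,-35,-20,0,20,35,50,70,90]):
    for t in(0,.2,.35,.5,.7,.9):
      for s in ss:
        k=test(P,yaw,t,s)
        if k: print(nm,round(np.degrees(yaw)),t,s,*k)
E
```

```text
lift -90 0 1 0.1 1.62 [0.7, 1.3, 1.5, -1.0, 1.8, -1.9] [0.7, 1.1, 1.6, -1.0, 1.8, -1.9]
lift -90 0.2 1 0.1 1.66 [0.7, 1.2, 1.6, -1.0, 1.6, -1.9] [0.7, 1.0, 1.7, -1.0, 1.7, -2.0]
lift -90 0.35 1 0.1 1.69 [0.7, 1.1, 1.6, -0.9, 1.5, -1.9] [0.7, 0.9, 1.7, -0.9, 1.6, -2.1]
lift -90 0.5 1 0.1 1.72 [0.6, 1.0, 1.7, -0.9, 1.3, -2.0] [0.6, 0.8, 1.7, -0.9, 1.4, -2.1]
lift -90 0.7 1 0.1 1.77 [0.6, 0.9, 1.8, -0.8, 1.2, -2.1] [0.6, 0.7, 1.8, -0.8, 1.3, -2.2]
lift -90 0.9 1 0.1 1.83 [0.5, 0.8, 1.8, -0.8, 1.0, -2.2] [0.5, 0.6, 1.8, -0.7, 1.2, -2.3]
lift -70 0 1 0.1 1.9 [0.8, 1.3, 1.8, -1.2, 1.6, -1.7] [0.8, 1.0, 1.9, -1.3, 1.6, -1.8]
lift -70 0.2 1 0.1 1.93 [0.8, 1.1, 1.9, -1.2, 1.4, -1.7] [0.8, 0.9, 1.9, -1.2, 1.5, -1.9]
lift -70 0.35 1 0.1 1.95 [0.8, 1.0, 1.9, -1.2, 1.3, -1.8] [0.8, 0.8, 2.0, -1.2, 1.4, -1.9]
lift -70 0.5 1 0.1 1.97 [0.7, 0.9, 2.0, -1.2, 1.1, -1.8] [0.7, 0.7, 2.0, -1.1, 1.2, -2.1]
lift -70 0.7 1 0.1 2.0 [0.6, 0.8, 2.0, -1.2, 1.0, -2.0] [0.6, 0.6, 2.0, -1.0, 1.1, -2.2]
lift -70 0.9 1 0.1 2.02 [0.5, 0.7, 2.0, -1.1, 0.8, -2.2] [0.5, 0.5, 2.0, -0.9, 0.9, -2.4]
lift -50 0 1 0.1 2.18 [0
[... 8565 characters left out ...]
0.7 1 0.1 2.02 [-0.5, 0.7, 2.0, 1.0, 1.0, -1.1] [-0.6, 0.7, 1.9, 0.9, 1.1, -1.1]
bolt 70 0.9 1 0.1 2.03 [-0.4, 0.6, 2.0, 0.9, 0.9, -0.9] [-0.5, 0.6, 2.0, 0.8, 0.9, -0.9]
bolt 90 0 1 0.1 1.59 [-0.6, 1.2, 1.6, 0.9, 1.8, -1.3] [-0.6, 1.2, 1.5, 0.9, 1.9, -1.2]
bolt 90 0.2 1 0.1 1.65 [-0.5, 1.1, 1.7, 0.9, 1.6, -1.3] [-0.6, 1.1, 1.6, 0.8, 1.7, -1.2]
bolt 90 0.35 1 0.1 1.7 [-0.5, 1.0, 1.7, 0.8, 1.5, -1.2] [-0.6, 1.0, 1.6, 0.8, 1.6, -1.2]
bolt 90 0.5 1 0.1 1.74 [-0.5, 0.9, 1.7, 0.8, 1.4, -1.2] [-0.6, 0.9, 1.7, 0.7, 1.5, -1.1]
bolt 90 0.7 1 0.0 1.8 [-0.4, 0.8, 1.8, 0.8, 1.2, -1.1] [-0.5, 0.8, 1.7, 0.7, 1.3, -1.1]
bolt 90 0.9 1 0.0 1.85 [-0.4, 0.7, 1.8, 0.7, 1.1, -1.0] [-0.5, 0.7, 1.8, 0.6, 1.1, -1.0]
```

```bash
cat >> h.py <<'E'
def fk(q,p):
    a,h,l1,l2,d,D=p; R3=Ro.from_euler("ZY",[q[0],q[1]+q[2]]); R=R3*Ro.from_euler("ZYZ",[q[3],q[4],q[5]])
    E=Ro.from_euler("Z",q[0]).apply([a+l1*np.sin(q[1]),d,h+l1*np.cos(q[1])])
    W=E+R3.apply([0,0,l2]); return E,W,W+D*R.as_matrix()[:,2],R
def clear(H,p,qa,qb):  # least clearance of tool/forearm axis points: table and hood box
    m=[9,9]
    for s in np.linspace(0,1,25):
        E,W,T,R=fk(qa+(qb-qa)*s,p); ez=R.as_matrix()
        P=[T+(W-T)*k for k in np.linspace(0,1,8)]+[W+(E-W)*k for k in np.linspace(0,1,8)]
        cam=T+ez[:,0]*.066-ez[:,2]*.14; P=np.array(P+[cam])
        c,sn=np.cos(H[2]),np.sin(H[2]); u=P-[H[0],H[1],0]; L=np.c_[c*u[:,0]+sn*u[:,1],-sn*u[:,0]+c*u[:,1],P[:,2]]
        lo,hi=np.array([-.06,-.156,0]),np.array([.115,.156,.38]); g=np.maximum(np.maximum(lo-L,L-hi),0)
        m=[min(m[0],P[:,2].min()),min(m[1],np.linalg.norm(g,axis=1).min())]
    return np.round(m,3)
E
python3 - <<'E'
from h import *
H=np.load("H.npy"); D=[]
for yaw in(-1.2,-.6,.6,1.2):
  for t in(.2,.6,1.):
    for p in((-.03,0,.1),(-.03,-.08,.15),(-.1,.08,.2)):
      o=tooly(H,yaw,t,1);x=h2w(H,p)[0];q=r.ik(x,o)
      if q is not None: D.append((np.array(q),x,Ro.from_rotvec(o).as_matrix()))
f=lambda p:np.concatenate([fk(q,p)[2]-x for q,x,_ in D])
s=least_squares(f,[.05,.48,.43,.43,.03,.3]);p=s.x;np.save("dh.npy",p)
print(p.round(3),np.abs(s.fun).max(),"axis err",max(np.abs(fk(q,p)[3].as_matrix()-R).max() for q,_,R in D))
q0=np.array(r.get_qpos()); 
for P in((-.12,.05,.17),(-.10,.0,.17),(-.08,0,.15)):
  for yaw in(-.6,-.8):
   for t in(.35,.5):
    q=r.ik(h2w(H,P)[0],tooly(H,yaw,t,1))
    if q is None: print(P,yaw,t,None);continue
    q=np.array(q); A=np.r_[q0[0]-.15,q0[1]-.3,q0[2]+.2,q[3:]]
    print(P,yaw,t,q.round(2),clear(H,p,q0,A),clear(H,p,A,q),clear(H,p,q0,q),fk(A,p)[2].round(2))
E
```

```text
[-0.008  0.322  0.565  0.432  0.03   0.371] 0.013970673134312273 axis err 1.3065501281075818
(-0.12, 0.05, 0.17) -0.6 0.35 [ 1.04  0.8   2.49  4.6   1.23 -1.41] [0.243 0.332] [0.16 0.  ] [0.154 0.017] [0.59 0.37 0.69]
(-0.12, 0.05, 0.17) -0.6 0.5 [ 0.97  0.65  2.49  4.59  1.07 -1.57] [0.243 0.336] [0.162 0.   ] [0.162 0.012] [0.59 0.43 0.67]
(-0.12, 0.05, 0.17) -0.8 0.35 [ 1.03  0.78  2.34 -1.42  1.22 -1.6 ] [0.243 0.16 ] [0.165 0.   ] [0.146 0.059] [0.57 0.34 0.61]
(-0.12, 0.05, 0.17) -0.8 0.5 [ 0.97  0.65  2.35 -1.41  1.09 -1.74] [0.243 0.187] [0.167 0.   ] [0.158 0.058] [0.57 0.39 0.59]
(-0.1, 0.0, 0.17) -0.6 0.35 [ 0.89  0.83  2.56  4.42  1.28 -1.32] [0.243 0.392] [0.157 0.   ] [0.147 0.   ] [0.59 0.38 0.76]
(-0.1, 0.0, 0.17) -0.6 0.5 [ 0.81  0.66  2.55  4.4   1.09 -1.5 ] [0.243 0.396] [0.16 0.  ] [0.16 0.  ] [0.6  0.45 0.73]
(-0.1, 0.0, 0.17) -0.8 0.35 None
(-0.1, 0.0, 0.17) -0.8 0.5 None
(-0.08, 0, 0.15) -0.6 0.35 [ 0.84  0.88  2.52  4.38  1.3  -1.31] [0.243 0.403] [0.138 0.   ] [0.129 0.   ] [0.59 0.38 0.78]
(-0.08, 0, 0.15) -0.6 0.5 [ 0.77  0.72  2.52  4.34  1.1  -1.47] [0.243 0.407] [0.14 0.  ] [0.14 0.  ] [0.59 0.45 0.75]
(-0.08, 0, 0.15) -0.8 0.35 [ 0.87  0.83  2.37  4.67  1.22 -1.51] [0.243 0.309] [0.144 0.   ] [0.144 0.   ] [0.59 0.36 0.67]
(-0.08, 0, 0.15) -0.8 0.5 [ 0.81  0.7   2.37  4.67  1.07 -1.65] [0.243 0.311] [0.145 0.   ] [0.145 0.   ] [0.59 0.42 0.65]
```

```bash
python3 - <<'E'
import re
s=open("h.py").read()
a=s.index("def fk"); b=s.index("def clear")
s=s[:a]+'''def fk(q,p):
    a,h,l1,l2,d,D,a3,w,o2,o3,o5,s4=p; s4=-1 if s4<0 else 1
    q=np.array(q)+[0,o2,o3,0,o5,0]
    R3=Ro.from_euler("ZY",[q[0],q[1]+q[2]]); R=R3*Ro.from_euler("ZYZ",[s4*q[3],q[4],s4*q[5]+w])
    E=Ro.from_euler("Z",q[0]).apply([a+l1*np.sin(q[1]),d,h+l1*np.cos(q[1])])
    W=E+R3.apply([a3,0,l2]); return E,W,W+D*R.as_matrix()[:,2],R
'''+s[b:]
open("h.py","w").write(s)
E
cat > fitfk.py <<'E'
from h import *
H=np.load("H.npy"); D=[]
for yaw in(-1.2,-.6,.6,1.2):
  for t in(.2,.6,1.):
    for p in((-.03,0,.1),(-.03,-.08,.15),(-.1,.08,.2)):
      o=tooly(H,yaw,t,1);x=h2w(H,p)[0];q=r.ik(x,o)
      if q is not None: D.append((np.array(q),x,Ro.from_rotvec(o).as_matrix()))
best=None
for s4 in(1,-1):
  for w in(0,1.57,3.14,-1.57):
    def f(p):
        o=[]
        for q,x,R in D:
            _,_,T,Q=fk(q,np.r_[p,s4]); o+=[T-x,.3*(Q.as_matrix()-R).ravel()]
        return np.concatenate(o)
    s=least_squares(f,[.0,.4,.45,.43,.0,.3,0,w,0,0,0])
    if best is None or s.cost<best[0]: best=(s.cost,np.r_[s.x,s4],np.abs(s.fun).max())
print(best[1].round(3),best[2]); np.save("dh.npy",best[1]); p=best[1]
q0=np.array(r.get_qpos());print(fk(q0,p)[2],r.get_tool_pos())
for P in((-.12,.05,.17),(-.10,.0,.17)):
  for yaw in(-.6,-.8):
   for t in(.35,.5):
    q=r.ik(h2w(H,P)[0],tooly(H,yaw,t,1))
    if q is None: print(P,yaw,t,None);continue
    q=np.array(q); A=np.r_[q0[0]-.15,q0[1]-.3,q0[2]+.2,q[3:]]
    print(P,yaw,t,q.round(2),clear(H,p,q0,A),clear(H,p,A,q),clear(H,p,q0,q),fk(A,p)[2].round(2))
E
python3 fitfk.py
```

```text
[ 0.     0.318  0.597  0.445  0.03   0.372  0.033  1.571 -0.     0.
  0.     1.   ] 7.105427357601002e-15
[0.21723865 0.61262646 0.23128747] [0.21723865 0.61262646 0.23128747]
(-0.12, 0.05, 0.17) -0.6 0.35 [ 1.04  0.8   2.49  4.6   1.23 -1.41] [0.231 0.327] [0.17 0.  ] [0.163 0.019] [0.6  0.38 0.69]
(-0.12, 0.05, 0.17) -0.6 0.5 [ 0.97  0.65  2.49  4.59  1.07 -1.57] [0.231 0.333] [0.17 0.  ] [0.17  0.015] [0.6  0.44 0.67]
(-0.12, 0.05, 0.17) -0.8 0.35 [ 1.03  0.78  2.34 -1.42  1.22 -1.6 ] [0.231 0.166] [0.17 0.  ] [0.138 0.06 ] [0.58 0.35 0.6 ]
(-0.12, 0.05, 0.17) -0.8 0.5 [ 0.97  0.65  2.35 -1.41  1.09 -1.74] [0.231 0.194] [0.17 0.  ] [0.151 0.06 ] [0.58 0.4  0.58]
(-0.1, 0.0, 0.17) -0.6 0.35 [ 0.89  0.83  2.56  4.42  1.28 -1.32] [0.231 0.382] [0.17 0.  ] [0.156 0.   ] [0.6  0.39 0.75]
(-0.1, 0.0, 0.17) -0.6 0.5 [ 0.81  0.66  2.55  4.4   1.09 -1.5 ] [0.231 0.392] [0.17 0.  ] [0.17 0.  ] [0.6  0.46 0.73]
(-0.1, 0.0, 0.17) -0.8 0.35 None
(-0.1, 0.0, 0.17) -0.8 0.5 None
```

```bash
cat >> h.py <<'E'
def rad(p,qa,qb): return min(np.hypot(*P[:2]) for s in np.linspace(0,1,15) for P in fk(qa+(qb-qa)*s,p)[1:3])
def route(H,p,q0,q,n=300):
    rng=np.random.default_rng(0);best=(-1,)
    for _ in range(n):
        A=np.r_[rng.uniform(min(q0[0],q[0])-.5,max(q0[0],q[0])+.3),rng.uniform(-.5,.8),rng.uniform(1.2,2.5),q0[3:]];B=np.r_[A[:3],q[3:]]
        m=[clear(H,p,*k) for k in((q0,A),(A,B),(B,q))]
        if min(x[0] for x in m)<.12 or min(rad(p,*k) for k in((q0,A),(A,B),(B,q)))<.2: continue
        if (v:=min(m[0][1],m[1][1])*.3+m[2][1]+min(0,m[1][1]-.1,m[0][1]-.1)*3)>best[0]: best=(v,A,B,m)
    return best
E
python3 - <<'E'
from h import *
H=np.load("H.npy");p=np.load("dh.npy");q0=np.array(r.get_qpos())
q=np.array(r.ik(h2w(H,(-.12,.05,.17))[0],tooly(H,-.6,.5,1)))
b=route(H,p,q0,q);print(b)
if b[0]>.02:
    r.goto_joints(list(b[1]));jaws.gripper_to(0.0);r.goto_joints(list(b[2]));r.goto_joints(list(q))
    im=camera("wrist");w=calibration("wrist");np.savez("w1.npz",im=im,K=w["K"],R=w["R"],t=w["t"])
    cv2.imwrite("pics/w1.png",im)
    for k in("lip_front","bolt_tab","mark","sash"):
        try:
            for e in nets.trace("wrist",k)[:2]: print(k,round(e["conf"],2),e["box"])
        except Exception as ex: print(k,ex)
    pts=h2w(H,[(-.036,.09,.08),(-.036,-.09,.08),(-.022,.092,.17),(-.059,-.0945,.121),(-.059,-.0945,.083)]);print(projw(w,pts).round(0).tolist())
print(r.get_clock(),r.get_tool_pos(),r.get_wrist_force(),r.get_gripper_width())
E
```

```text
(np.float64(0.16119999999999998), array([ 1.47735150e+00,  5.15547653e-01,  1.83119568e+00, -1.57228153e-05,
        1.06510523e+00, -4.65960239e-02]), array([ 1.4773515 ,  0.51554765,  1.83119568,  4.58831677,  1.07075067,
       -1.57121314]), [array([0.144, 0.457]), array([0.144, 0.454]), array([0.17 , 0.025])])
lip_front 0.73 [165.6, 52.7, 385.6, 276.5]
bolt_tab 0.63 [366.0, 152.7, 421.7, 202.3]
mark 0.75 [134.7, 183.8, 194.7, 225.5]
sash 0.72 [162.7, 53.6, 388.3, 278.0]
[[228.0, 270.0], [387.0, 190.0], [189.0, 180.0], [413.0, 169.0], [406.0, 198.0]]
9.2583 [0.45063447 0.13899494 0.1700331 ] [ 0.66818757 -0.02873414  0.3689471 ] 0.000231505509966815
```

View pics/w1.png

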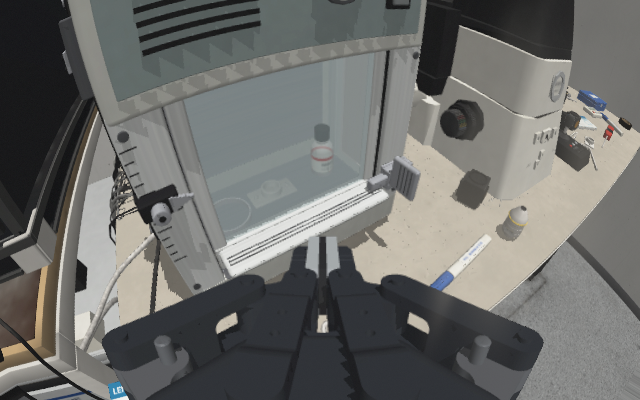

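The wrist view shows the tab at about (405,175), the lip from (228,270) to (388,195), and the pointer clip near (160,200) with its tip near (193,196). The fit agrees to a few pixels, so I'll zoom in to refine it.

Run:
```python
import cv2
a=cv2.imread("pics/w1.png")
x=cv2.resize(a[165:285,125:265],None,fx=4,fy=4,interpolation=cv2.INTER_CUBIC)
y=cv2.resize(a[145:225,355:430],None,fx=3.2,fy=6,interpolation=cv2.INTER_CUBIC)
cv2.imwrite("pics/w1c.png",cv2.hconcat([x,y]))
```

```text
(no output)
```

View pics/w1c.png

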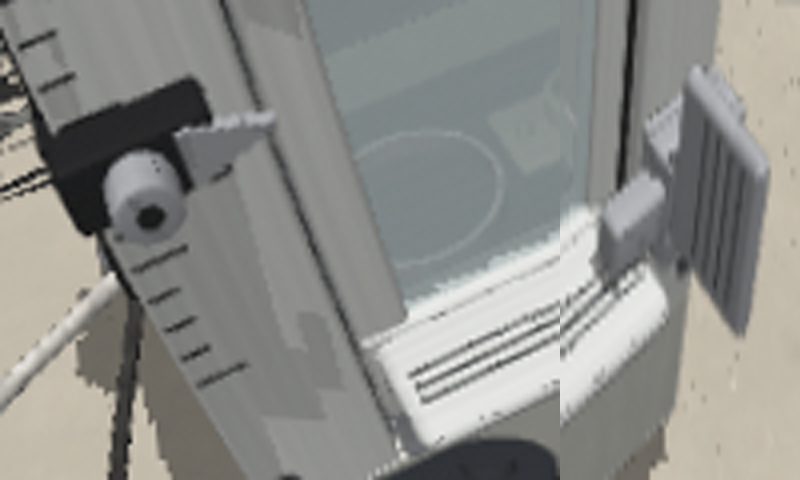

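The zoomed crop puts the pointer tip at (193.2,195.0), the lip's front top corners at (230,274.5) and (388,194.5), and the tab's front left-face edge at (415,173)–(409,200). I'll refit the hood, bolt and mark from these.

```bash
cat > fit2.py <<'E'
from h import *
w=dict(np.load("w1.npz"));cs,ct=calibration("side"),calibration("top")
def f(v):
    H,b,zm=v[:3],v[3],v[4]
    X=[(-.036,.09,.08),(-.036,-.09,.08),(-.059,-.0945-b,.121),(-.059,-.0945-b,.083),(-.025,-.0945-b,.121),(-.022,.092,zm)]
    e=projw(w,h2w(H,X))-[(230,274.5),(387.8,194.5),(415,173),(408.7,200),(395.6,157.5),(193.2,195)]
    es=proj(cs,h2w(H,[(-.02,.13,.345),(-.02,-.13,.345),(-.036,.09,.072)]))-(np.array([(100,75),(345,133),(143,320)])/2+[200,30])
    et=proj(ct,h2w(H,[(-.036,.09,.072),(-.059,-.098-b,.121)]))-(np.array([(208,293),(453,293)])/3+[210,120])
    return np.r_[e.ravel(),.5*es.ravel(),.7*et.ravel(),(b-.002)/.002]
s=least_squares(f,[.576,.104,.124,.002,.17],loss="soft_l1",x_scale=[.01,.01,.01,.002,.01]);print(s.x.round(4));print(f(s.x)[:-1].reshape(-1,2).round(1).tolist())
np.save("H.npy",s.x[:3])
E
python3 fit2.py
```

```text
[0.5704 0.1041 0.1175 0.0006 0.1609]
[[-1.1, 0.0], [2.3, -1.2], [1.7, -0.3], [0.5, 2.0], [-3.7, -2.8], [0.0, -0.0], [-2.7, -0.8], [0.9, -0.3], [-1.7, -0.4], [-0.7, 0.2], [0.0, -0.4]]
```

```bash
cat >> h.py <<'E'
def hy(H,X):
    u=np.array(X)-[H[0],H[1],0];c,s=np.cos(H[2]),np.sin(H[2]);return np.round([c*u[0]+s*u[1],-s*u[0]+c*u[1],u[2]],4)
E
python3 - <<'E'
from h import *
H=np.load("H.npy");o=tooly(H,-.6,.5,1)
L=lambda x,**k:r.line_to(list(h2w(H,x)[0]),**k)
r.line_to(list(h2w(H,(-.075,-.035,.125))[0]),frame=o,velocity=.15)
print(L((-.042,-.058,.107),velocity=.1,stop_force=5),hy(H,r.get_tool_pos()))
print("contact",L((-.042,-.105,.107),velocity=.03,stop_force=1.5),hy(H,r.get_tool_pos()),np.round(r.get_wrist_force(),1))
print("stop",L((-.042,-.124,.107),velocity=.03,stop_force=9),hy(H,r.get_tool_pos()),np.round(r.get_wrist_force(),1))
im=camera("wrist");cv2.imwrite("pics/w2.png",im);cv2.imwrite("pics/w2c.png",cv2.resize(im[120:300,270:470],None,fx=3,fy=3))
print(r.get_clock())
E
```

```text
False [-0.0423 -0.0578  0.1073]
contact True [-0.0421 -0.0899  0.1067] [0.2 0.6 0.2]
stop True [-0.0417 -0.1158  0.1064] [-4.8  8.5  2.8]
12.6083
```

View pics/w2c.png

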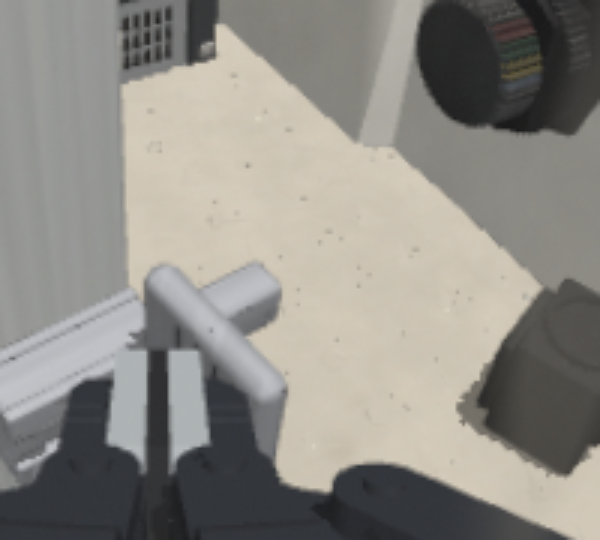

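Run:
```python
from h import *
H=np.load("H.npy");p=np.load("dh.npy")
L=lambda x,**k:r.line_to(list(h2w(H,x)[0]),**k)
print("again",L((-.042,-.124,.107),velocity=.03,stop_force=7),hy(H,r.get_tool_pos()),np.round(r.get_wrist_force(),1))
L((-.045,-.095,.11),velocity=.1)
L((-.10,-.03,.13),velocity=.15)
im=camera("wrist");cv2.imwrite("pics/w3.png",im);w=calibration("wrist")
c=calibration("top")
def ray(u,z):
    d=c["R"].T@np.linalg.solve(c["K"],[*u,1]);o=-c["R"].T@c["t"];return o+d*(z-o[2])/d[2]
camera("top")
for k,z in(("mount",.03),("objective",.05),("pen",.01)):
    for e in nets.trace("top",k)[:1]:
        b=e["box"];print(k,e["conf"],[hy(H,ray(u,z)) for u in((b[0],b[1]),(b[2],b[3]))])
print("mount pick",[hy(H,ray((x/3+210,y/3+120),.04)) for x,y in((145,395),(208,405),(215,362),(160,350))])
q0=np.array(r.get_qpos())
for yaw in(-.6,.6,.8):
  for t in(.2,.35):
    P=[(-.085,0,.052),(-.024,0,.052),(-.024,0,.15)];Q=[r.ik(h2w(H,x)[0],tooly(H,yaw,t,1)) for x in P]
    print(yaw,t,[None if q is None else (np.round(q,2).tolist(),hy(H,fk(q,p)[1])) for q in Q])
print(r.get_clock())
```

```text
again True [-0.0414 -0.1162  0.1061] [-10.   14.5   7.7]
mount 0.51 [array([-0.0826,  0.149 ,  0.03  ]), array([-0.1258,  0.0922,  0.03  ])]
objective 0.47 [array([-0.1231, -0.2356,  0.05  ]), array([-0.1528, -0.2669,  0.05  ])]
pen 0.82 [array([-0.1082, -0.0871,  0.01  ]), array([-0.1479, -0.2063,  0.01  ])]
mount pick [array([-0.1088,  0.1504,  0.04  ]), array([-0.1222,  0.1006,  0.04  ]), array([-0.0887,  0.0917,  0.04  ]), array([-0.0743,  0.135 ,  0.04  ])]
-0.6 0.2 [([0.92, 1.29, 2.42, 4.46, 1.49, -1.02], array([-0.3857,  0.2057,  0.1258])), ([0.79, 1.23, 2.34, 4.36, 1.51, -1.17], array([-0.3247,  0.2057,  0.1258])), ([0.79, 0.99, 2.42, 4.38, 1.46, -1.31], array([-0.3247,  0.2057,  0.2238]))]
-0.6 0.35 [([0.87, 1.16, 2.47, 4.36, 1.36, -1.08], array([-0.3732,  0.1972,  0.1795])), ([0.75, 1.1, 2.38, 4.28, 1.35, -1.24], array([-0.3122,  0.1972,  0.1795])), ([0.75, 0.85, 2.43, 4.33, 1.27, -1.43], array([-0.3122,  0.1972,  0.2775]))]
0.6 0.2 [([-0.72, 1.39, 2.52, 1.8, 1.52, -2.33], array([-0.3857, -0.2057,  0.1258])), ([-0.57, 1.29, 2.43, 1.92, 1.55, -2.12], array([-0.3247, -0.2057,  0.1258])), ([-0.57, 1.05, 2.52, 1.91, 1.5, -1.98], array([-0.3247, -0.2057,  0.2238]))]
0.6 0.35 [([-0.66, 1.26, 2.58, 1.94, 1.42, -2.26], array([-0.3732, -0.1972,  0.1795])), ([-0.52, 1.16, 2.47, 2.02, 1.41, -2.04], array([-0.3122, -0.1972,  0.1795])), ([-0.52, 0.88, 2.53, 1.98, 1.32, -1.84], array([-0.3122, -0.1972,  0.2775]))]
0.8 0.2 [([-0.73, 1.26, 2.38, 1.6, 1.36, -2.08], array([-0.3388, -0.2613,  0.1258])), ([-0.6, 1.2, 2.29, 1.68, 1.4, -1.92], array([-0.2778, -0.2613,  0.1258])), ([-0.6, 0.97, 2.37, 1.66, 1.38, -1.77], array([-0.2778, -0.2613,  0.2238]))]
0.8 0.35 [([-0.68, 1.13, 2.43, 1.69, 1.24, -2.02], array([-0.3283, -0.2505,  0.1795])), ([-0.56, 1.08, 2.33, 1.75, 1.26, -1.85], array([-0.2673, -0.2505,  0.1795])), ([-0.56, 0.83, 2.38, 1.69, 1.23, -1.65], array([-0.2673, -0.2505,  0.2775]))]
14.1667
```

Run:
```python
from h import *
H=np.load("H.npy");o=tooly(H,-.5,.35,1)
W=lambda x:list(h2w(H,x)[0])
L=lambda x,**k:r.line_to(W(x),**k)
for P in((-.085,-.03,.046),(-.028,-.03,.046),(-.028,-.03,.16)):
    print(np.round(r.ik(W(P),o),2))
r.line_to(W((-.085,-.03,.09)),frame=o,velocity=.15)
L((-.085,-.03,.046),velocity=.12,stop_force=6)
print("fwd",L((-.028,-.03,.046),velocity=.1,stop_force=4),hy(H,r.get_tool_pos()),np.round(r.get_wrist_force(),1))
print("touch",L((-.028,-.03,.070),velocity=.025,stop_force=1.5),hy(H,r.get_tool_pos()),np.round(r.get_wrist_force(),1))
z0=r.get_tool_pos()[2];open("z0","w").write(str(z0))
im=camera("wrist");cv2.imwrite("pics/w4.png",im);cv2.imwrite("pics/w4c.png",cv2.resize(im[0:300,60:460],None,fx=2,fy=2))
print(r.get_clock())
```

```text
[ 0.75  1.29  2.58  4.16  1.58 -0.93]
[ 0.64  1.19  2.49  4.07  1.53 -1.12]
[ 0.64  0.86  2.56  4.09  1.38 -1.33]
fwd False [-0.0284 -0.0302  0.0465] [-0.3  0.1  0.2]
touch True [-0.0282 -0.0299  0.0568] [ 0.1  0.4 -0.1]
16.625
```

View pics/w4c.png

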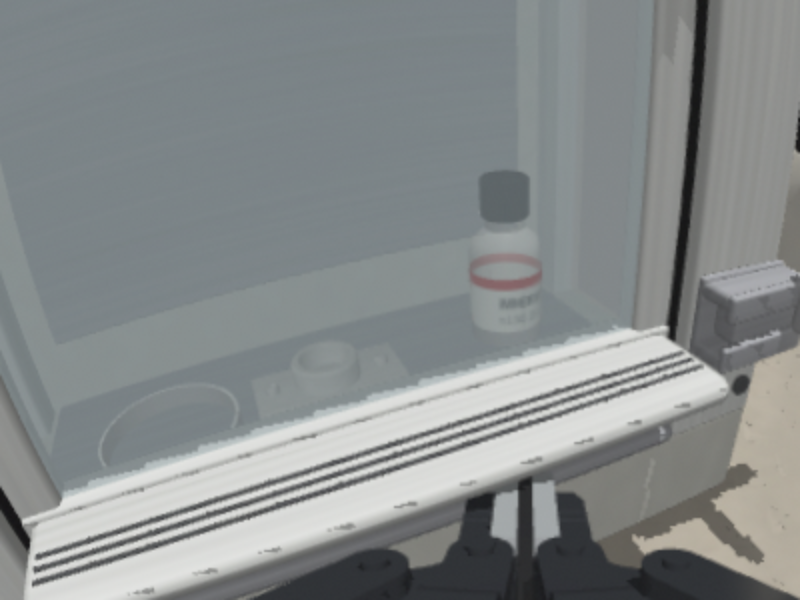

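The fingertips are beneath the lip and the bolt is clear of its right end. I'll raise the window to about 12 mm short of the mark and look.

Run:
```python
from h import *
H=np.load("H.npy");z0=float(open("z0").read())
W=lambda x:list(h2w(H,x)[0])
print(r.line_to(W((-.028,-.03,z0+.069)),velocity=.04,stop_force=20),hy(H,r.get_tool_pos()),np.round(r.get_wrist_force(),1))
im=camera("wrist");w=calibration("wrist");np.savez("w5.npz",im=im,K=w["K"],R=w["R"],t=w["t"])
cv2.imwrite("pics/w5.png",im)
z=.08+.069
q=projw(w,h2w(H,[(-.022,.092,.161),(-.018,.09,z),(-.036,.09,z)]));print(q.round(1).tolist())
x0,y0=np.maximum(q.mean(0).astype(int)-[60,50],0);print(x0,y0)
cv2.imwrite("pics/w5c.png",cv2.resize(im[y0:y0+100,x0:x0+130],None,fx=6,fy=6,interpolation=cv2.INTER_CUBIC))
for e in nets.trace("wrist","mark")[:1]: print(e["conf"],e["box"])
s=camera("side");cv2.imwrite("pics/s5.png",s)
print(r.get_clock())
```

```text
False [-0.028  -0.03    0.1257] [-1.   0.6 -1.1]
[[51.1, 267.9], [69.1, 279.9], [65.3, 310.8]]
1 236
0.86 [0.5, 243.7, 51.7, 311.4]
18.6667
```

View pics/w5c.png

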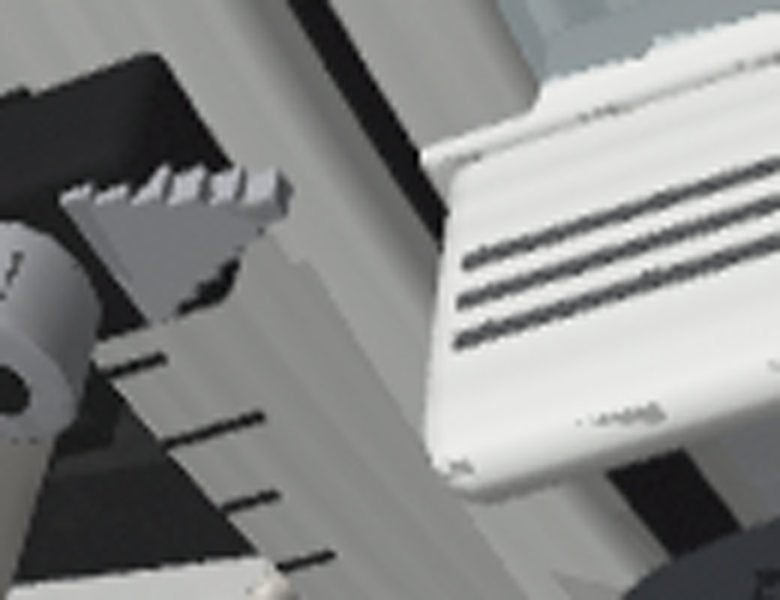

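The pointer tip is at about (48.3,268.5) and the lip's left end at about (74.5,280), roughly 12–15 mm short. To measure the gap without parallax, I'll drop the hand and view it with the camera at lip height.

Run:
```python
from h import *
H=np.load("H.npy")
W=lambda x:list(h2w(H,x)[0])
r.line_to(W((-.028,-.03,.05)),velocity=.12,stop_force=8)
r.line_to(W((-.088,-.028,.05)),velocity=.12,stop_force=8)
im=camera("wrist");w=calibration("wrist");np.savez("w6.npz",im=im,K=w["K"],R=w["R"],t=w["t"])
cv2.imwrite("pics/w6.png",im);print("cam",hy(H,-w["R"].T@w["t"]))
q=projw(w,h2w(H,[(-.022,.092,.161),(-.018,.09,.149),(-.036,.09,.149),(-.022,.092,.162)]));print(q.round(1).tolist())
x0,y0=np.maximum(q.mean(0).astype(int)-[60,50],0);print(x0,y0)
cv2.imwrite("pics/w6c.png",cv2.resize(im[y0:y0+100,x0:x0+130],None,fx=6,fy=6,interpolation=cv2.INTER_CUBIC))
print(r.get_clock(),hy(H,r.get_tool_pos()))
```

```text
cam [-0.185   0.025   0.1598]
[[32.8, 63.6], [43.7, 83.6], [31.9, 91.1], [32.4, 61.7]]
0 25
20.15 [-0.0874 -0.0278  0.0503]
```

View pics/w6c.png

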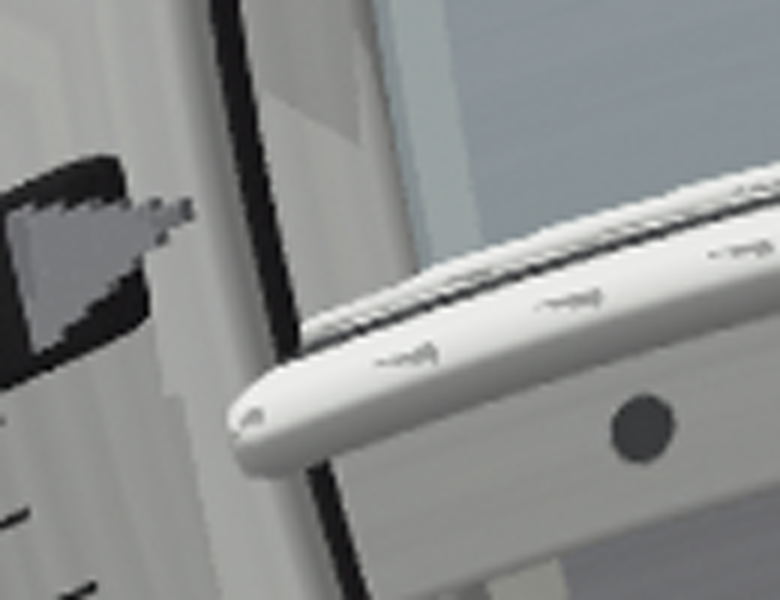

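The level view shows the tip at (32.0,59.7) and the lip's lower edge running from about (53.3,102.5) to (130,77.5). I'll compare both with the model.

Run:
```python
from h import *
H=np.load("H.npy");w=dict(np.load("w6.npz"));im=w["im"]
def zat(px,x,y0):  # solve y,z for a pixel on plane hood x
    s=least_squares(lambda v:projw(w,h2w(H,[(x,v[0],v[1])]))[0]-px,[y0,.15],x_scale=.01,diff_step=1e-4);return s.x.round(4)
print("tip",zat((32.0,59.7),-.022,.09))
# bottom and top silhouette of lip by column profile
g=cv2.cvtColor(im,cv2.COLOR_BGR2GRAY)
for c in(60,75,90,105,120):
    print(c,g[55:115,c].tolist())
for c,rw in((320,465),(780,312),(550,388)): print("low",zat((c/6,rw/6+25),-.036,.05))
for c,rw in((265,373),(300,358)): print("top?",zat((c/6,rw/6+25),-.036,.08))
print("left",zat((230/6,430/6+25),-.036,.09))
for y in(.08,.05,.0): print(y,projw(w,h2w(H,[(-.036,y,.141),(-.036,y,.149),(0,y,.149)])).round(1).tolist())
```

```text
tip [0.092 0.163]
60 [157, 157, 157, 157, 156, 157, 157, 156, 157, 157, 158, 158, 159, 160, 160, 160, 160, 159, 160, 183, 228, 213, 184, 219, 79, 65, 231, 234, 234, 234, 232, 229, 224, 219, 214, 202, 171, 136, 126, 121, 116, 112, 105, 102, 115, 143, 144, 143, 141, 141, 142, 143, 143, 143, 143, 143, 143, 143, 142, 140]
75 [158, 159, 159, 159, 159, 159, 158, 159, 159, 159, 159, 159, 158, 216, 233, 224, 163, 192, 178, 73, 135, 233, 233, 234, 234, 231, 228, 223, 217, 210, 195, 159, 130, 124, 119, 114, 109, 104, 103, 133, 144, 143, 141, 140, 141, 143, 143, 143, 143, 144, 144, 143, 143, 141, 141, 141, 140, 140, 140, 142]
90 [143, 143, 143, 143, 143, 143, 144, 145, 221, 234, 225, 204, 194, 181, 73, 128, 232, 234, 234, 234, 203, 221, 223, 218, 210, 192, 158, 130, 124, 118, 114, 108, 104, 100, 142, 143, 144, 142, 140, 141, 142, 142, 143, 143, 144, 144, 143, 143, 141, 140, 142, 142, 140, 140, 141, 142, 142, 143, 142, 142]
105 [143, 144, 144, 150, 235, 230, 214, 155, 202, 77, 67, 230, 234, 233, 235, 233, 229, 225, 218, 213, 201, 169, 138, 125, 120, 115, 110, 105, 101, 122, 143, 144, 142, 140, 139, 137, 92, 60, 59, 59, 60, 60, 59, 59, 59, 59, 58, 125, 140, 141, 142, 142, 141, 141, 142, 142, 136, 124, 108, 108]
120 [232, 226, 206, 195, 147, 81, 137, 232, 233, 233, 235, 216, 210, 223, 217, 209, 191, 157, 130, 123, 118, 112, 108, 102, 99, 143, 143, 143, 140, 139, 141, 143, 143, 142, 143, 143, 143, 143, 143, 141, 142, 142, 141, 142, 141, 141, 141, 141, 141, 142, 141, 141, 129, 116, 103, 107, 107, 106, 107, 107]
low [0.0806 0.1402]
low [0.0411 0.1405]
low [0.0603 0.1399]
top? [0.0832 0.1485]
top? [0.08   0.1486]
left [0.0874 0.1454]
0.08 [[53.9, 100.4], [49.7, 84.0], [68.8, 72.2]]
0.05 [[111.6, 81.1], [108.3, 64.2], [117.6, 56.9]]
0.0 [[215.9, 57.0], [214.4, 40.7], [203.7, 37.9]]
```

Run:
```python
from h import *
H=np.load("H.npy")
W=lambda x:list(h2w(H,x)[0])
r.line_to(W((-.028,-.03,.05)),velocity=.12,stop_force=8)
r.line_to(W((-.028,-.03,.118)),velocity=.1,stop_force=8)
print(r.line_to(W((-.028,-.03,.1403)),velocity=.025,stop_force=15),hy(H,r.get_tool_pos()),np.round(r.get_wrist_force(),1))
r.pause(.2);print(hy(H,r.get_tool_pos()))
r.line_to(W((-.028,-.03,.052)),velocity=.12,stop_force=8)
r.line_to(W((-.088,-.028,.052)),velocity=.12,stop_force=8)
im=camera("wrist");w=calibration("wrist");np.savez("w7.npz",im=im,K=w["K"],R=w["R"],t=w["t"])
cv2.imwrite("pics/w7.png",im)
def zat(px,x,y0):
    s=least_squares(lambda v:projw(w,h2w(H,[(x,v[0],v[1])]))[0]-px,[y0,.15],x_scale=.01,diff_step=1e-4);return s.x.round(4)
g=cv2.cvtColor(im,cv2.COLOR_BGR2GRAY)
for c in(60,75,90,120):
    e=[i for i in range(30,110) if 95<=g[i,c]<=112 and g[i+1:i+4,c].max()>130 and g[i-6,c]>108]; print(c,e[:4],[zat((c,i+.9),-.036,.06)[1] for i in e[:2]])
cv2.imwrite("pics/w7c.png",cv2.resize(im[15:115,0:130],None,fx=6,fy=6,interpolation=cv2.INTER_CUBIC))
print(r.get_clock(),"cam z",(-w["R"].T@w["t"])[2])
```

```text
False [-0.028  -0.03    0.1404] [0.3 0.3 0.1]
[-0.028  -0.03    0.1403]
60 [68, 69, 70] [np.float64(0.1559), np.float64(0.1555)]
75 [63, 64] [np.float64(0.1558), np.float64(0.1553)]
90 [58, 59] [np.float64(0.1558), np.float64(0.1554)]
120 [49, 50, 51] [np.float64(0.1559), np.float64(0.1555)]
24.4583 cam z 0.16182013371225248
```

View pics/w7c.png

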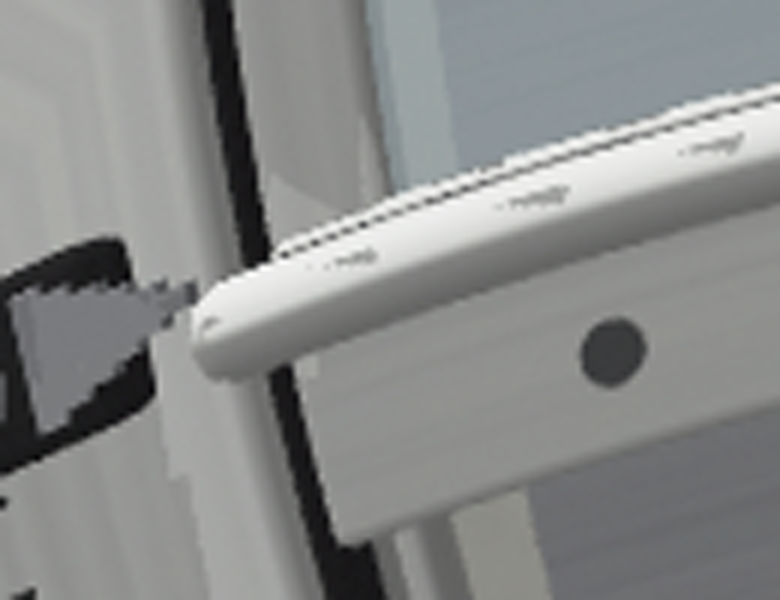

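Run:
```python
from h import *
H=np.load("H.npy")
def zat(w,px,x,y0):
    s=least_squares(lambda v:projw(w,h2w(H,[(x,v[0],v[1])]))[0]-px,[y0,.15],x_scale=.01,diff_step=1e-4);return s.x.round(4)
w=dict(np.load("w7.npz"));v=dict(np.load("w6.npz"))
for n,W,a in(("w6",v,85),("w7",w,50)):
    g=cv2.cvtColor(W["im"],cv2.COLOR_BGR2GRAY).astype(int)
    for c in(60,75,90,120):
        col=g[:,c]; lo=max(range(20,108),key=lambda i:(col[i+2]-col[i-1]) if 95<=col[i-1]<=112 and col[i-6]<140 and col[i-12]>180 else -99)
        b=lo-.5+ (130-col[lo-1])/max(1,col[lo+1]-col[lo-1])  # edge row
        tops=[i for i in range(lo-30,lo) if col[i]>225][:2]
        print(n,c,round(b,2),"bottom z",zat(W,(c,b),-.036,.06)[1],col[lo-26:lo-9].tolist(), [zat(W,(c,i),-.036,.06)[1] for i in range(lo-20,lo-14)])
print("tip w6",zat(v,(32.0,59.7),-.022,.09),"tip w7",zat(w,(32.5,63.7),-.022,.09))
```

```text
w6 60 99.18 bottom z 0.1405 [160, 183, 228, 213, 184, 219, 79, 65, 231, 234, 234, 234, 232, 229, 224, 219, 214] [np.float64(0.1495), np.float64(0.149), np.float64(0.1486), np.float64(0.1482), np.float64(0.1477), np.float64(0.1473)]
w6 75 93.4 bottom z 0.1407 [158, 216, 233, 224, 163, 192, 178, 73, 135, 233, 233, 234, 234, 231, 228, 223, 217] [np.float64(0.1498), np.float64(0.1494), np.float64(0.1489), np.float64(0.1485), np.float64(0.148), np.float64(0.1476)]
w6 90 89.2 bottom z 0.1404 [221, 234, 225, 204, 194, 181, 73, 128, 232, 234, 234, 234, 203, 221, 223, 218, 210] [np.float64(0.1494), np.float64(0.1489), np.float64(0.1485), np.float64(0.148), np.float64(0.1476), np.float64(0.1471)]
w6 120 80.2 bottom z 0.1403 [195, 232, 226, 206, 195, 147, 81, 137, 232, 233, 233, 235, 216, 210, 223, 217, 209] [np.float64(0.1494), np.float64(0.149), np.float64(0.1485), np.float64(0.1481), np.float64(0.1476), np.float64(0.1472)]
w7 60 71.16 bottom z 0.1549 [148, 158, 150, 149, 149, 193, 221, 74, 225, 235, 235, 227, 161, 178, 215, 212, 191] [np.float64(0.1638), np.float64(0.1633), np.float64(0.1629), np.float64(0.1625), np.float64(0.162), np.float64(0.1616)]
w7 75 65.22 bottom z 0.1552 [158, 160, 161, 160, 160, 152, 231, 216, 134, 235, 235, 235, 231, 228, 223, 218, 209] [np.float64(0.1641), np.float64(0.1637), np.float64(0.1632), np.float64(0.1628), np.float64(0.1624), np.float64(0.1619)]
w7 90 2.5 bottom z 0.1809 [] [np.float64(0.1821), np.float64(0.1816), np.float64(0.1812), np.float64(0.1807), np.float64(0.1802), np.float64(0.1798)]
w7 120 52.17 bottom z 0.1549 [146, 146, 147, 146, 145, 227, 225, 162, 213, 234, 236, 233, 161, 163, 217, 213, 193] [np.float64(0.1639), np.float64(0.1635), np.float64(0.163), np.float64(0.1626), np.float64(0.1621), np.float64(0.1617)]
tip w6 [0.092 0.163] tip w7 [0.0922 0.163 ]
```

Run:
```python
from h import *
H=np.load("H.npy")
try: r.line_to(list(h2w(H,(-.11,-.02,.075))[0]),velocity=.1,stop_force=8)
except r.MotionError as e: print(e)
r.pause(.5);print(hy(H,r.get_tool_pos()),np.round(r.get_wrist_force(),1),r.get_clock())
s=camera("side");cv2.imwrite("pics/s9.png",s);cv2.imwrite("pics/s9c.png",cv2.resize(s[30:320,200:440],None,fx=2,fy=2))
```

```text
[-0.11   -0.0201  0.0749] [-0.3  0.4  0.4] 25.4333
```

View pics/s9c.png

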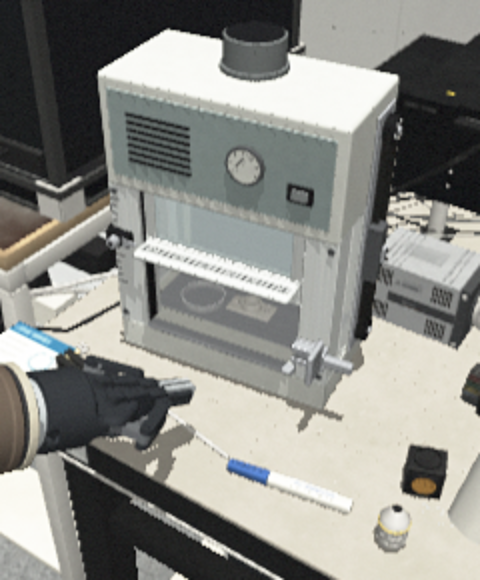

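The side view shows the window raised level with the pointer at about (115,240) in the crop. The bolt is drawn, the pen, objective and cube stand where they were, and the hand is clear of everything.

```bash
python3 -c "
from rig import r
print(r.sign_off(),r.get_clock())"
```

```text
the job is handed in; nothing more can be done
the job is handed in; nothing more can be done
```

The bolt is drawn to its stop, the top of the window's lip measures level with the pointer tip to about 0.5 mm, the hand is clear, and the job was handed in after about 25.5 s; I could not see the mount behind the hand in the last picture.

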